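# Show the student what to weigh, and where

### The arm

A 6-joint arm with a two-finger parallel gripper is mounted at the origin on the work surface. World frame = base frame: x ahead of the robot, y to its left, z up, the work surface at z = 0. Lengths are in mm, angles in rad, forces in N, time in s.
With the tool pointing down it reaches from about 350 to 775 mm from the base axis. Payload 7.3 kg.
Tool frame: the origin (TCP) lies at the very end of the fingers, on their centre line; the grasp point (between the pads) lies 19 mm behind it (pinch_z is the distance from the TCP to the grasp point, in mm); z points along the fingers, y is the direction in which the jaws open and shut (so a half turn about z gives the same grasp; the last joint's range is limited). The gripper opens to 92 mm and grips with 3 to 60 N. Pads are 19 mm wide; open, the fingers measure 130 mm over their backs; the gripper's body (75 mm by 190 mm) begins 47 mm behind the grasp point.
Start: joints at [-1.476, 0.342, 1.524, -0, 1.275, -0.146], TCP at [125.223, -509.867, 226.741] pointing down, gripper open.
Joint ranges: [-2.53, 2.53], [-0.77, 2.02], [0.04, 2.7], [-1, 4.14], [0.28, 2.66], [-3.11, 3.11]. Speed limits (rad/s): [2.57, 2.57, 3.14, 3.14, 3.14, 3.14].

### API

Orientations are given as [roll, pitch, yaw] about the fixed x, y, z axes, in that order (R = Rz(yaw) Ry(pitch) Rx(roll)).
In Python, from plant import * gives the robot as it stands.
- The arm moves only by the tool step_arm, never from a script. Its argument "moves" is one flat list of numbers, 7 for each row, row after row: the shift along the tool's x, y, z scaled (see below), then the turn, a rotation vector about the tool's x, y, z scaled (see below), then the closure, from -1 (fully open) to 1 (shut). A call has 1 to 8 rows; each row shifts and turns the pose as measured when the row begins, along the tool's axes as they then stand; what a row does not reach is not made up. The controller multiplies each number of a shift by 2 cm and each number of a turn by 4 degrees. A row lasts 1/12 s, in which the tool goes at most 41.7 mm and 7.16 degrees, less where a joint would pass 70% of its speed; a pose out of reach is approached as far as the arm can. A call with a number of a shift or a turn outside -1 to 1 is refused whole. A call with a gripper value outside its range is refused whole. The fingers move at their own pace and stop on an object; the grip force is fixed at half the most. Time passes only in rows, so rows that do not move let the fingers close. It gives the time, the measured TCP pose, the force and the opening at its end, in the units of the state.
- get_obs(): the state, without advancing time (a new reading comes with each control period).
- capture(name): name is "scene" or "top" or "wrist"; returns the picture (480x640x3 uint8, red, green, blue); there is no depth.
- get_calibration(name): a dict with "mtx" (3x3 intrinsics, pixels), "eye" and "orientation" of the camera in the world; the wrist camera has in their place "mount" (4x4, takes a point from camera to tool coordinates, whose origin is the TCP and whose axes are the flange's). Camera axes: x right, y down, z forward; pixel columns grow to the right and rows downward; lengths in mm; the calibration is good to about 2 mm. A picture is of the moment at which its call begins: read the wrist's pose just before it. get_calibration takes no time and is no camera call.
- close_job(): hands the job in, once; it reports no verdict.
The state is a dict: "time": time; "joint_positions": joint angles; "dq": joint speeds; "tau": joint torques, N m; "tool_pos": TCP position; "tcp_rot": TCP orientation; "contact_force": force on the tool from outside, world axes, zero at the start; "moment": the same for the moment, N m; "grip_width": finger opening in mm.
Only numpy, scipy, OpenCV 4.12 (cv2) and the standard library are available. Lean on these libraries where they do the work, as an engineer would, in place of code of your own. Each camera call takes 0.05 s, during which the arm holds its last target.

### The job

Show the student how to start weighing: with closed fingertips press the green tare button of the balance all the way down and let it go, then point at the bottle with the blue cap from straight above, fingertips a couple of centimetres over the cap, for two to three seconds, then point in the same way at the middle of the balance's weighing pan for two to three seconds and finish there, still pointing at it. Only point: do not touch or move the bottles, the beaker or the pan, and leave the black power button alone.

Things in the scene. Friction and masses are not known exactly. Their poses are not given: they have to be found in the camera images.
- balance: white bench balance, 250 mm deep (its x), 200 mm wide (its y), flat top 60 mm above the bench; fixed. Origin at the centre of its underside; its -x side is the front, roughly towards the robot, with a small display between two round buttons; the round steel pan stands on the rear half.
- tare (a joint): travel of the green tare button in m: 0 is up, 0.005 is fully down. A spring returns it; fully down takes about 4 N. It counts as pressed from 0.004.
- tare_top (a point): centre of the top face of the green tare button, 24 mm in diameter, in a grey housing on top of the balance at the front, on the balance's -y side (right as seen from the robot); its face 81 mm above the bench and 21 mm above the balance top; pressed straight down. The black power button is 120 mm away.
- power (a joint): travel of the black power button in m: 0 is up, 0.005 is fully down. It must stay up.
- power_top (a point): centre of the top face of the black power button, as large as the tare button, at the front of the balance on its +y side (left as seen from the robot).
- pan: round steel weighing pan, 120 mm in diameter, 7 mm thick, on a short post on the rear half of the balance. Origin at the centre of its underside.
- pan_top (a point): centre of the pan's upper face, about 79 mm above the bench.
- bottle_blue: a clear glass reagent bottle, 64 mm in diameter and 150 mm tall over its blue screw cap, with a white paper band; all three bottles differ only in cap colour. Loose. Origin at the centre of its underside, z up.
- blue_cap (a point): centre of the top of the blue cap (30 mm in diameter), 150 mm above the bottle's underside.
- bottle_red: a clear glass reagent bottle, 64 mm in diameter and 150 mm tall over its red screw cap, with a white paper band; all three bottles differ only in cap colour. Loose. Origin at the centre of its underside, z up.
- bottle_white: a clear glass reagent bottle, 64 mm in diameter and 150 mm tall over its white screw cap, with a white paper band; all three bottles differ only in cap colour. Loose. Origin at the centre of its underside, z up.
- beaker: empty glass beaker, 72 mm in diameter, 90 mm tall, open at the top. Loose. Origin at the centre of its underside.
Not all that is in view belongs to the job. What is shaped like the bottle_blue but purple is not meant.

How it is judged:
By the outcome, as a careful person would: the job done as asked, in the order asked, and still so for the second after the job is handed in, with the robot touching nothing.
It also fails if it takes over 58 s, if anything falls off the work surface, if the arm or the gripper's body presses on something with over 40 N, if the wrist force passes 120 N, or if a joint passes its speed limit or range.

## Working session

There is one attempt and no reset: what is moved stays moved. The work goes in short steps, Python scripts to look and compute and a tool call to move; the robot and the scene stay as the last step left them, time stands still between calls to the robot, and variables do not carry over. Pictures are saved under pics/ and viewed, and the job is handed in when it is done.

Besides the shell and the picture viewer there is one more tool, called after "Request:" as name(argument=value, ...) on one line, values as JSON. step_arm: Moves the arm, as the interface text tells. Shifts and turns lie within -1 to 1; 1 stands for 2 cm of shift or 4 degrees of turn. Its arguments: {"type":"object","properties":{"moves":{"type":"array"}},"required":["moves"]}

```bash
mkdir -p pics; ls
python3 - <<'E'
from plant import *
import cv2
o=get_obs();print({k:np.round(v,3) if 0 else v for k,v in o.items()})
for n in("scene","top","wrist"):
    im=capture(n);cv2.imwrite(f"pics/{n}0.png",im[:,:,::-1]);print(n,get_calibration(n))
E
```

```text
pics
{'time': 0.0, 'joint_positions': array([-1.47598284e+00,  3.42688347e-01,  1.52502096e+00, -3.54940966e-06,
        1.27539244e+00, -1.46033041e-01]), 'dq': array([ 1.59547385e-03,  1.43418192e-03,  1.49078664e-03,  8.59452374e-05,
        1.41072167e-03, -3.48966058e-04]), 'tau': array([-1.27979915e-04, -4.31240451e+01, -2.44220620e+01,  7.18770898e-02,
        5.59611549e-02, -1.09562422e-04]), 'tool_pos': array([ 125.19021965, -509.43544228,  226.06142802]), 'tcp_rot': array([-3.14009913e+00, -2.16237421e-04,  2.40847405e-01]), 'contact_force': array([-0.10853526, -0.16651763,  0.0128954 ]), 'moment': array([0.01941255, 0.0390034 , 0.01101785]), 'grip_width': 91.67977016266123}
scene {'mtx': array([[509.53131535,   0.        , 313.64582813],
       [  0.        , 509.53131535, 231.85279724],
       [  0.        ,   0.        ,   1.        ]]), 'eye': array([1234.08923627,  430.20066393,  779.22485226]), 'orientation': array([-2.24269358,  0.02140026,  2.11723558])}
top {'mtx': array([[513.49984578,   0.        , 318.85764013],
       [  0.        , 513.49984578, 240.71865885],
       [  0.        ,   0.        ,   1.        ]]), 'eye': array([ 419.76751529,  -33.86579421, 1289.26757897]), 'orientation': array([-3.06988317,  0.01168592, -1.54664126])}
wrist {'mtx': array([[388.68794476,   0.        , 324.07372176],
       [  0.        , 388.68794476, 243.57146452],
       [  0.        ,   0.        ,   1.        ]]), 'mount': array([[ 7.28581216e-04, -9.60017181e-01, -2.79940140e-01,
         7.51000766e+01],
       [ 9.99999664e-01,  5.93928562e-04,  5.65832922e-04,
         4.39582830e-02],
       [-3.76944881e-04, -2.79940458e-01,  9.60017290e-01,
        -1.56852402e+02],
       [ 0.00000000e+00,  0.00000000e+00,  0.00000000e+00,
         1.00000000e+00]])}
```

View pics/top0.png

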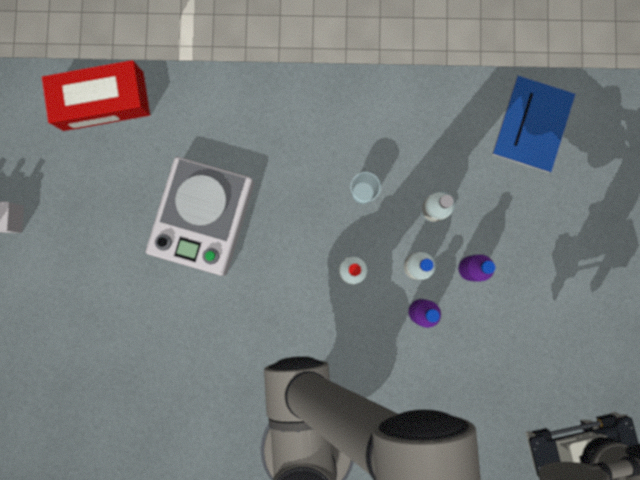

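View pics/scene0.png

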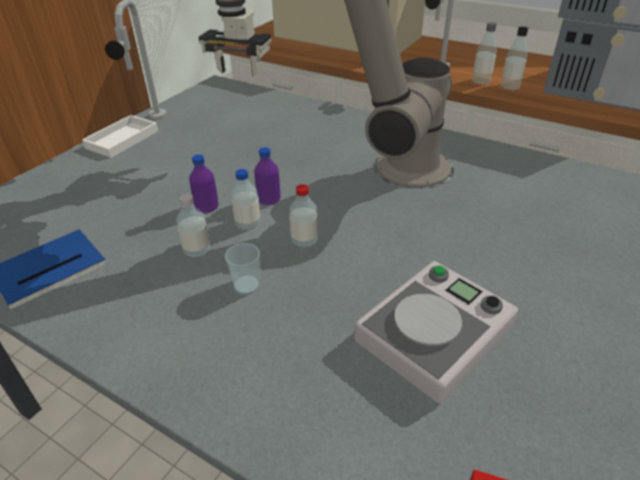

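Top view: the blue-cap candidates are the clear bottle (427,265), purple bottle (488,268) and purple bottle (433,315). The clear glass one with a paper band at (427,265) matches the description; in the scene view it is at (242,175). The green button is at (211,256), the black one at (163,241) and the pan at (202,200).

```bash
cat > h.py <<'E'
from plant import *
import numpy as np, cv2
from scipy.spatial.transform import Rotation as R
def ray(n,uv,cal=None):
    c=get_calibration(n); 
    if n=="wrist":
        o=get_obs();T=np.eye(4);T[:3,:3]=R.from_euler('xyz',o['tcp_rot']).as_matrix();T[:3,3]=o['tool_pos'];M=T@c['mount'];e=M[:3,3];Q=M[:3,:3]
    else: e=np.array(c['eye']);Q=R.from_euler('xyz',c['orientation']).as_matrix()
    d=Q@np.linalg.solve(c['mtx'],[uv[0],uv[1],1.]);return e,d/np.linalg.norm(d)
def plane(n,uv,z):
    e,d=ray(n,uv);return e+d*(z-e[2])/d[2]
def two(a,b):
    (e1,d1),(e2,d2)=a,b
    s=np.linalg.lstsq(np.c_[d1,-d2],e2-e1,rcond=None)[0];p=e1+s[0]*d1;q=e2+s[1]*d2
    return (p+q)/2,np.linalg.norm(p-q)
def blobs(im,lo,hi,amin=15):
    h=cv2.cvtColor(im,cv2.COLOR_RGB2HSV);m=cv2.inRange(h,lo,hi)
    n,l,s,c=cv2.connectedComponentsWithStats(m);return [(c[i].round(1),s[i].tolist()) for i in range(1,n) if s[i][4]>=amin]
E
python3 - <<'E'
from h import *
for n in("top","scene"):
    im=cv2.imread(f"pics/{n}0.png")[:,:,::-1].copy()
    print(n,"blue");[print(b) for b in blobs(im,(105,150,90),(122,255,255))]
    print(n,"green");[print(b) for b in blobs(im,(50,120,40),(85,255,255))]
t=cv2.imread("pics/top0.png");s=cv2.imread("pics/scene0.png")
a=cv2.resize(t[235:335,380:505],(500,400),interpolation=2);b=cv2.resize(t[150:285,135:265],(385,400),interpolation=2)
cv2.imwrite("pics/crop0.png",np.hstack([a,b])[:,:800])
E
```

```text
top blue
(array([534.3, 123.6]), [494, 77, 80, 94, 4583])
(array([426.4, 264.5]), [421, 259, 12, 12, 113])
(array([487.6, 266.7]), [481, 260, 14, 14, 143])
(array([432.1, 315.1]), [426, 309, 14, 13, 145])
top green
(array([209.6, 255.4]), [205, 251, 10, 10, 71])
scene blue
(array([264.3, 152. ]), [260, 148, 10, 9, 79])
(array([197.8, 159.2]), [193, 155, 10, 10, 83])
(array([241.3, 173.9]), [236, 170, 11, 9, 88])
(array([ 45.7, 264.9]), [0, 231, 104, 73, 3447])
scene green
(array([438.9, 270.4]), [434, 267, 11, 8, 77])
```

View pics/crop0.png

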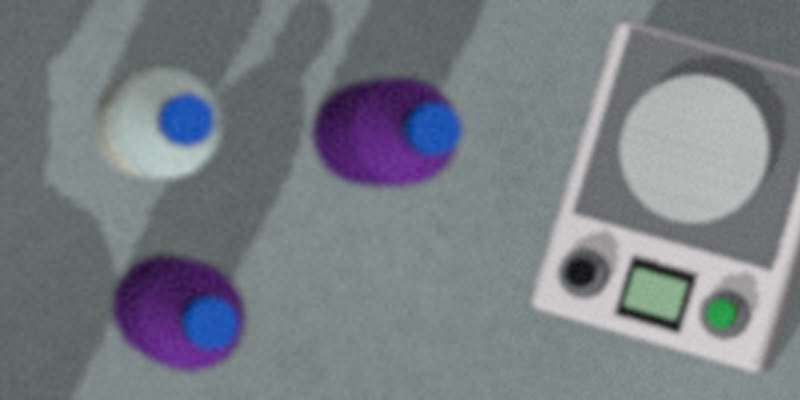

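The crop confirms that the clear bottle is at (426,264), with two purple decoys beside it, and that the green button sits in its housing at about (210,256). Next I compute positions.

Run:
```python
from h import *
np.set_printoptions(precision=1,suppress=True)
print("cap",plane("top",(426.4,264.5),150),two(ray("top",(426.4,264.5)),ray("scene",(241.3,173.9-1.5))))
print("tare",plane("top",(209.6,255.4),81),two(ray("top",(209.6,255.4)),ray("scene",(438.9,270.4))))
# others
print("purp",plane("top",(487.6,266.7),170),plane("top",(432.1,315.1),170),two(ray("top",(487.6,266.7)),ray("scene",(197.8,159.2))),two(ray("top",(432.1,315.1)),ray("scene",(264.3,152))))
print("power",plane("top",(163,241),81))
print("red",plane("top",(354.5,269.5),150),"white",plane("top",(446,201),150))
for n,box,z in(("top",(170,165,240,230),79),("scene",(385,285,475,360),79)):
    im=cv2.imread(f"pics/{n}0.png");x0,y0,x1,y1=box
    g=cv2.cvtColor(im,6)[y0:y1,x0:x1]
    t,m=cv2.threshold(g,0,255,cv2.THRESH_OTSU)
    cs=cv2.findContours(m,0,1)[0]
    for c in cs:
        if cv2.contourArea(c)>600:
            (cx,cy),ax,an=cv2.fitEllipse(c);print(n,t,cx+x0,cy+y0,ax,an,cv2.contourArea(c),plane(n,(cx+x0,cy+y0),z))
```

```text
cap [ 454.1 -257.7  150. ] (array([ 454.4, -258.5,  147. ]), np.float64(0.6530665328653652))
tare [465.5 239.3  81. ] (array([465.8, 240.7,  74.4]), np.float64(0.22832877698439766))
purp [ 451.9 -386.2  170. ] [ 344.7 -267.   170. ] (array([ 452.9, -395.2,  142.7]), np.float64(0.9346671121313501)) (array([ 342.9, -272.9,  142.2]), np.float64(0.16159467872836875))
power [496.9 351.3  81. ]
red [439.2 -99.  150. ] white [ 596.7 -300.   150. ]
top 144.0 199.98494338989258 199.9463882446289 (48.55723571777344, 49.57113265991211) 62.02678680419922 1889.0 [597.1 268.   79. ]
scene 125.0 432.12790298461914 315.20780181884766 (54.90180206298828, 74.52680206298828) 82.5898208618164 2974.0 [590.6 273.6  79. ]
```

```bash
cat >> h.py <<'E'
def to(p,yaw=None):
    o=get_obs();Q=R.from_euler('xyz',o['tcp_rot']).as_matrix()
    d=Q.T@(np.array(p,float)-o['tool_pos'])
    r=R.from_matrix(Q.T@R.from_euler('xyz',[np.pi,0,o['tcp_rot'][2] if yaw is None else yaw]).as_matrix()).as_rotvec(degrees=True)
    print("t %.2f"%o['time'],"pos",o['tool_pos'].round(1),"rot",o['tcp_rot'].round(3),"q",o['joint_positions'].round(2),"F",o['contact_force'].round(1),"grip %.1f"%o['grip_width'])
    print("shift units",(d/20).round(2),"turn units",(r/4).round(2))
E
python3 -c "
from h import *
to((455,-258,230))"
```

```text
t 0.15 pos [ 125.2 -509.5  226.2] rot [-3.14  -0.     0.241] q [-1.48  0.34  1.52  0.    1.28 -0.15] F [-0.4 -1.  -0.3] grip 91.9
shift units [19.01 -8.28 -0.18] turn units [-0.02 -0.    0.  ]
```

Request:
step_arm(moves=[0.9,-0.4,-0.1,0,0,0,1,0.9,-0.4,-0.1,0,0,0,1,0.9,-0.4,-0.1,0,0,0,1,0.9,-0.4,0,0,0,0,1,0.9,-0.4,0,0,0,0,1,0.9,-0.4,0,0,0,0,1,0.9,-0.4,0,0,0,0,1,0.9,-0.4,0,0,0,0,1])

```text
time: 0.82
tool_pos: [251.3, -410.3, 229.8]
tcp_rot: [-3.136, 0.001, 0.234]
contact_force: [-0.1, -0.5, -0.6]
grip_width: 42.9
```

Request:
step_arm(moves=[0.9,-0.4,0,0,0,0,1,0.9,-0.4,0,0,0,0,1,0.9,-0.4,0,0,0,0,1,0.9,-0.4,0,0,0,0,1,0.9,-0.4,0,0,0,0,1,0.9,-0.4,0,0,0,0,1,0.5,-0.2,0,0,0,0,1,0,0,0,0,0,0,1])

```text
time: 1.48
tool_pos: [360.1, -324.7, 228.4]
tcp_rot: [-3.131, 0.002, 0.237]
contact_force: [-0.2, 0.4, 0.6]
grip_width: 0.2
```

Run:
```python
from h import *
to((455,-258,235))
im=capture("wrist");cv2.imwrite("pics/w1.png",im[:,:,::-1])
for b in blobs(im,(105,150,90),(122,255,255)): print(b,plane("wrist",b[0],150))
```

```text
t 1.48 pos [ 360.1 -324.7  228.4] rot [-3.131e+00  2.000e-03  2.370e-01] q [-0.89  0.27  1.62  0.    1.26  0.44] F [-0.2  0.4  0.6] grip 0.2
shift units [ 5.39 -2.13 -0.32] turn units [-0.15  0.02 -0.  ]
(array([249.6,  73. ]), [224, 45, 52, 56, 2251]) [ 452.21008442 -259.2099784   150.        ]
(array([473.7, 134.2]), [446, 109, 56, 51, 2213]) [ 450.42599777 -391.79853478  150.        ]
(array([240., 257.]), [217, 234, 47, 47, 1697]) [ 344.02952343 -273.05289995  150.        ]
```

View pics/w1.png

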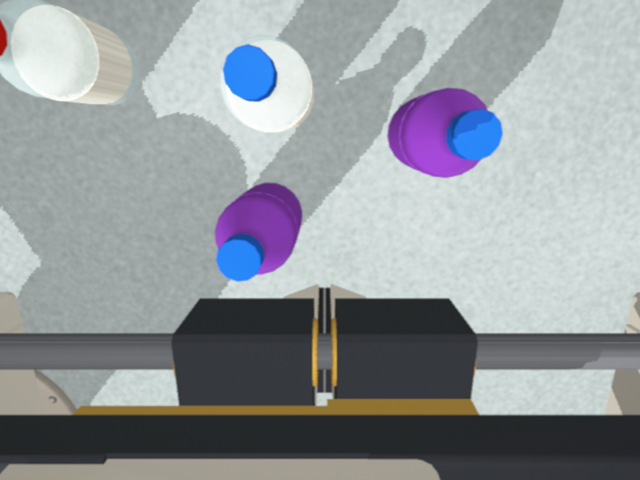

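Wrist view: the clear bottle's cap at (250,73) gives (452,-259), which agrees with the top view's (454,-258). The purple decoys are at (474,134) and (240,257). Next the arm goes to the tare button, staying high.

```bash
python3 -c "
from h import *
to((400,225,220))"
```

```text
t 1.53 pos [ 359.5 -325.2  228.4] rot [-3.131e+00  2.000e-03  2.370e-01] q [-0.9   0.27  1.62  0.    1.26  0.44] F [-0.3  0.6  0.3] grip 0.4
shift units [  8.43 -26.26   0.67] turn units [-0.15  0.03 -0.  ]
```

Request:
step_arm(moves=[0.4,-0.9,0,-0.1,0,0,1,0.4,-0.9,0,-0.1,0,0,1,0.4,-0.9,0,0,0,0,1,0.3,-0.95,0,0,0,0,1,0.3,-0.95,0,0,0,0,1,0.3,-0.95,0,0,0,0,1,0.3,-0.95,0,0,0,0,1,0.3,-0.95,0,0,0,0,1])

```text
time: 2.2
tool_pos: [372.4, -171.5, 226.3]
tcp_rot: [3.135, 0.007, 0.225]
contact_force: [0.6, -0.4, -0.7]
grip_width: 0.4
```

Request:
step_arm(moves=[0.3,-0.95,0,0,0,0,1,0.3,-0.95,0,0,0,0,1,0.3,-0.95,0,0,0,0,1,0.3,-0.95,0,0,0,0,1,0.3,-0.95,0,0,0,0,1,0.3,-0.95,0,0,0,0,1,0.3,-0.95,0,0,0,0,1,0.3,-0.95,0,0,0,0,1])

```text
time: 2.87
tool_pos: [382.4, -13.4, 224.8]
tcp_rot: [3.131, 0.009, 0.215]
contact_force: [-0.1, -0.5, 0.4]
grip_width: 0.5
```

```bash
python3 -c "
from h import *
to((400,225,220))"
```

```text
t 2.87 pos [382.4 -13.4 224.8] rot [3.131 0.009 0.215] q [-0.22  0.08  1.87 -0.01  1.19  1.14] F [-0.1 -0.5  0.4] grip 0.5
shift units [  3.4  -11.46   0.09] turn units [0.15 0.12 0.  ]
```

Request:
step_arm(moves=[0.3,-0.95,0,0.05,0,0,1,0.3,-0.95,0,0.05,0,0,1,0.3,-0.95,0,0.05,0,0,1,0.3,-0.95,0,0,0,0,1,0.3,-0.95,0,0,0,0,1,0.3,-0.95,0,0,0,0,1,0.3,-0.95,0,0,0,0,1,0.3,-0.95,0,0,0,0,1])

```text
time: 3.53
tool_pos: [397.8, 144.4, 223.9]
tcp_rot: [3.138, 0.009, 0.206]
contact_force: [0.9, -0.8, 0.5]
grip_width: 0.8
```

Request:
step_arm(moves=[0.3,-0.95,0,0,0,0,1,0.3,-0.95,0,0,0,0,1,0.3,-0.9,0,0,0,0,1,0,0,0,0,0,0,1,0,0,0,0,0,0,1])

```text
time: 3.95
tool_pos: [405.8, 203.3, 223.0]
tcp_rot: [3.136, 0.009, 0.205]
contact_force: [-0.4, 0.1, 0.4]
grip_width: 0.5
```

Run:
```python
from h import *
to((466,240,120))
im=capture("wrist");cv2.imwrite("pics/w2.png",im[:,:,::-1])
for b in blobs(im,(50,120,40),(85,255,255)): print(b,plane("wrist",b[0],81))
```

```text
t 3.95 pos [405.8 203.3 223. ] rot [3.136 0.009 0.205] q [ 0.3   0.22  1.7  -0.01  1.23  1.67] F [-0.4  0.1  0.4] grip 0.5
shift units [ 3.37 -1.22  5.11] turn units [0.08 0.13 0.  ]
(array([288.6, 141.5]), [274, 126, 31, 32, 758]) [465.13225625 241.20133253  81.        ]
```

View pics/w2.png

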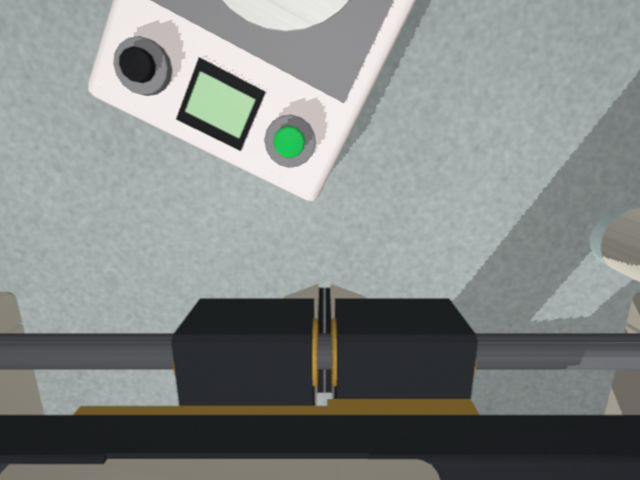

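The green button at (289,141) gives (465,241), which agrees with the first estimate (465,240). Moving above it.

Request:
step_arm(moves=[0.9,-0.3,0.4,0.05,0.1,0,1,0.9,-0.3,0.6,0.05,0.05,0,1,0.8,-0.3,0.8,0,0,0,1,0.7,-0.3,0.9,0,0,0,1,0.1,0,0.9,0,0,0,1,0,0,0.9,0,0,0,1,0,0,0,0,0,0,1,0,0,0,0,0,0,1])

```text
time: 4.67
tool_pos: [473.4, 229.7, 131.4]
tcp_rot: [3.14, -0.005, 0.194]
contact_force: [-0.1, 0.9, 0.3]
grip_width: 0.5
```

```bash
python3 -c "
from h import *
to((465.3,240.4,90))"
```

```text
t 4.67 pos [473.4 229.7 131.4] rot [ 3.14  -0.005  0.194] q [ 0.31  0.44  1.66 -0.    1.04  1.69] F [-0.1  0.9  0.3] grip 0.5
shift units [-0.3  -0.61  2.07] turn units [ 0.02 -0.07 -0.  ]
```

Request:
step_arm(moves=[-0.3,-0.6,0.5,0,-0.07,0,1,0,0,0.5,0,0,0,1,0,0,0.4,0,0,0,1,0,0,0.2,0,0,0,1,0,0,0,0,0,0,1,0,0,0,0,0,0,1])

```text
time: 5.17
tool_pos: [465.5, 240.0, 99.8]
tcp_rot: [3.14, -0.004, 0.192]
contact_force: [-0.1, -0.2, -0.7]
grip_width: 0.2
```

Run:
```python
from h import *
to((465.3,240.4,83))
c=[]
for n,b in(("scene",(360,210,520,330)),("wrist",None),("top",(130,180,270,285))):
    im=capture(n)
    if b: im=im[b[1]:b[3],b[0]:b[2]]
    c.append(cv2.resize(im,(400,300))[:,:,::-1])
cv2.imwrite("pics/p3.png",np.vstack([np.hstack(c[:2]),np.hstack([c[2],c[2]*0])]))
```

```text
t 5.17 pos [465.5 240.   99.8] rot [ 3.14  -0.004  0.192] q [ 0.33  0.48  1.7  -0.    0.96  1.71] F [-0.1 -0.2 -0.7] grip 0.2
shift units [-0.01 -0.02  0.84] turn units [ 0.02 -0.06 -0.  ]
```

View pics/p3.png

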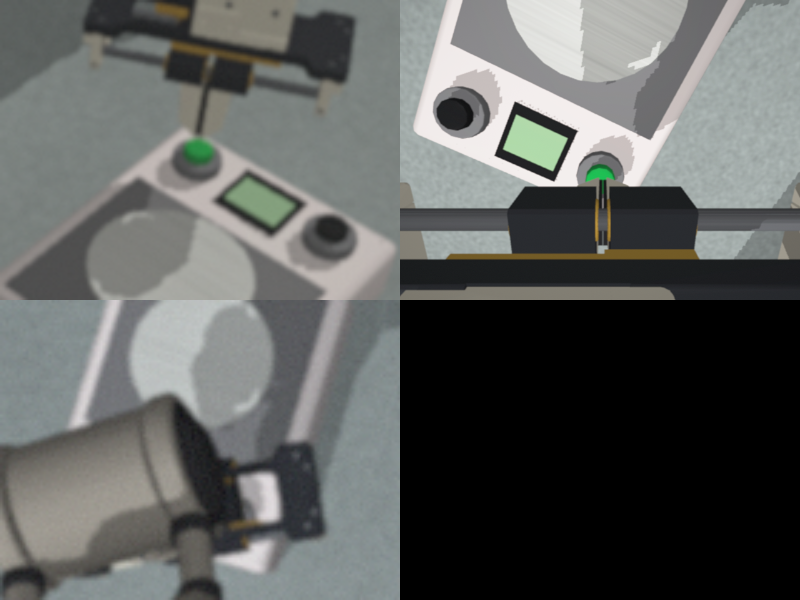

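Fingertips are centred over the green button. Descending in small steps.

Request:
step_arm(moves=[0,0,0.4,0,-0.05,0,1,0,0,0.35,0,0,0,1,0,0,0,0,0,0,1,0,0,0,0,0,0,1])

```text
time: 5.65
tool_pos: [466.5, 240.1, 84.4]
tcp_rot: [3.141, -0.003, 0.192]
contact_force: [-0.3, -0.8, 0.1]
grip_width: 0.5
```

Request:
step_arm(moves=[0,0,0.15,0,0,0,1,0,0,0.1,0,0,0,1,0,0,0,0,0,0,1])

```text
time: 5.9
tool_pos: [466.8, 240.1, 79.0]
tcp_rot: [3.141, -0.003, 0.192]
contact_force: [-1.0, -1.3, 2.3]
grip_width: 0.4
```

Request:
step_arm(moves=[0,0,0.1,0,0,0,1,0,0,0,0,0,0,1])

```text
time: 6.07
tool_pos: [466.8, 240.2, 77.3]
tcp_rot: [3.141, -0.003, 0.192]
contact_force: [-1.4, -1.0, 2.8]
grip_width: 0.6
```

Request:
step_arm(moves=[0,0,0.1,0,0,0,1,0,0,0,0,0,0,1])

```text
time: 6.23
tool_pos: [466.9, 240.2, 76.4]
tcp_rot: [3.141, -0.004, 0.192]
contact_force: [-1.9, 0.1, 3.9]
grip_width: 0.2
```

Request:
step_arm(moves=[0,0,0.1,0,0,0,1,0,0,0,0,0,0,1])

```text
time: 6.4
tool_pos: [466.9, 240.2, 76.6]
tcp_rot: [3.141, -0.005, 0.192]
contact_force: [-2.5, -1.1, 3.4]
grip_width: 0.5
```

Request:
step_arm(moves=[0,0,0.25,0,0,0,1,0,0,0.25,0,0,0,1])

```text
time: 6.57
tool_pos: [467.7, 240.5, 74.8]
tcp_rot: [3.141, -0.01, 0.193]
contact_force: [-21.4, -8.0, 66.4]
grip_width: 0.0
```

Request:
step_arm(moves=[0,0,0.4,0,0,0,1])

```text
time: 6.65
tool_pos: [467.8, 240.5, 74.1]
tcp_rot: [3.14, -0.013, 0.194]
contact_force: [-30.5, -12.4, 97.1]
grip_width: 0.4
```

Bottomed firmly (force rose sharply to 97 N, more than I wanted but still under the 120 N limit). Releasing now.

Request:
step_arm(moves=[0,0,-0.3,0,0.1,0,1,0,0,-0.5,0,0.05,0,1,0,0,-0.8,0,0,0,1,0,0,-0.9,0,0,0,1,0,0,-0.9,0,0,0,1,0,0,0,0,0,0,1])

```text
time: 7.15
tool_pos: [466.6, 240.6, 150.7]
tcp_rot: [3.141, -0.032, 0.194]
contact_force: [1.5, 0.6, 0.6]
grip_width: 0.0
```

Run:
```python
from h import *
to((400,225,225))
im=capture("scene")[210:330,360:520];im2=capture("wrist")
cv2.imwrite("pics/p4.png",np.hstack([cv2.resize(im,(400,300)),cv2.resize(im2,(400,300))])[:,:,::-1])
```

```text
t 7.15 pos [466.6 240.6 150.7] rot [ 3.141 -0.032  0.194] q [ 0.33  0.4   1.66 -0.01  1.05  1.71] F [1.5 0.6 0.6] grip 0.0
shift units [-3.3   0.12 -3.82] turn units [ 0.   -0.45 -0.  ]
```

View pics/p4.png

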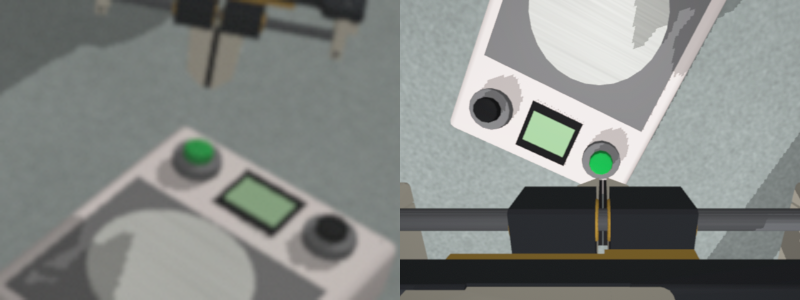

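The button is back up after the press and the fingers are clear of it. Now to the blue cap.

Request:
step_arm(moves=[0,0.3,-0.9,0,-0.2,0,1,-0.2,0.7,-0.9,0,-0.15,0,1,-0.2,0.9,-0.7,0,-0.1,0,1,-0.2,0.95,-0.5,0,0,0,1,-0.2,0.95,-0.3,0,0,0,1,-0.2,0.95,0,0,0,0,1,-0.2,0.95,0,0,0,0,1,-0.2,0.95,0,0,0,0,1])

```text
time: 7.92
tool_pos: [458.1, 100.7, 204.1]
tcp_rot: [3.141, 0.027, 0.2]
contact_force: [0.8, 1.0, 0.5]
grip_width: 0.3
```

Request:
step_arm(moves=[-0.2,0.95,0,0,0,0,1,-0.2,0.95,0,0,0,0,1,-0.2,0.95,0,0,0,0,1,-0.2,0.95,0,0,0,0,1,-0.2,0.95,0,0,0,0,1,-0.2,0.95,0,0,0,0,1,-0.2,0.95,0,0,0,0,1,-0.2,0.95,0,0,0,0,1])

```text
time: 8.58
tool_pos: [451.1, -61.9, 192.0]
tcp_rot: [-3.135, 0.048, 0.201]
contact_force: [0.7, 0.8, 0.3]
grip_width: 0.3
```

Run:
```python
from h import *
to((453.2,-258.3,215))
```

```text
t 8.58 pos [451.1 -61.9 192. ] rot [-3.135  0.048  0.201] q [-0.29  0.28  1.72 -0.02  1.19  1.08] F [0.7 0.8 0.3] grip 0.3
shift units [-1.91  9.64 -1.12] turn units [-0.1   0.69 -0.  ]
```

Request:
step_arm(moves=[0,0,-0.8,-0.05,0.3,0,1,0,0.3,-0.7,0,0.2,0,1,-0.2,0.8,-0.1,0,0,0,1,-0.2,0.9,0,0,0,0,1,-0.2,0.9,0,0,0,0,1,-0.2,0.9,0,0,0,0,1,-0.2,0.9,0,0,0,0,1,0,0,0,0,0,0,1])

```text
time: 9.25
tool_pos: [449.0, -165.2, 217.7]
tcp_rot: [-3.132, 0.023, 0.2]
contact_force: [-0.4, 0.2, -0.8]
grip_width: 0.4
```

Run:
```python
from h import *
to((453.2,-258.3,215))
```

```text
t 9.25 pos [ 449.  -165.2  217.7] rot [-3.132  0.023  0.2  ] q [-0.51  0.28  1.64 -0.01  1.24  0.87] F [-0.4  0.2 -0.8] grip 0.4
shift units [-0.71  4.6   0.11] turn units [-0.14  0.33 -0.  ]
```

Request:
step_arm(moves=[-0.1,0.8,0,-0.1,0.2,0,1,-0.1,0.8,0,0,0.1,0,1,-0.1,0.8,0,0,0,0,1,-0.1,0.8,0,0,0,0,1,-0.1,0.8,0,0,0,0,1,-0.1,0.5,0,0,0,0,1,0,0,0,0,0,0,1,0,0,0,0,0,0,1])

```text
time: 9.92
tool_pos: [454.6, -255.7, 212.8]
tcp_rot: [-3.13, 0.006, 0.202]
contact_force: [0.1, 0.9, -0.3]
grip_width: 0.3
```

Run:
```python
from h import *
to((453.2,-258.3,173))
```

```text
t 9.92 pos [ 454.6 -255.7  212.8] rot [-3.13   0.006  0.202] q [-0.66  0.35  1.55  0.    1.25  0.71] F [ 0.1  0.9 -0.3] grip 0.3
shift units [-0.08  0.14  1.99] turn units [-0.16  0.08 -0.  ]
```

Request:
step_arm(moves=[-0.05,0.1,0.4,-0.15,0.05,0,1,0,0,0.6,0,0,0,1,0,0,0.3,0,0,0,1,0,0,0,0,0,0,1,0,0,0,0,0,0,1])

```text
time: 10.33
tool_pos: [454.0, -253.3, 185.9]
tcp_rot: [-3.139, 0.002, 0.205]
contact_force: [-0.1, 0.2, 0.1]
grip_width: 0.2
```

Run:
```python
from h import *
to((453.2,-258.3,172))
c=[]
for n,b in(("scene",(160,100,320,220)),("wrist",None)):
    im=capture(n)
    if n=="scene":print(blobs(im,(105,150,90),(122,255,255)))
    if b: im=im[b[1]:b[3],b[0]:b[2]]
    c.append(cv2.resize(im,(400,300))[:,:,::-1])
cv2.imwrite("pics/p5.png",np.hstack(c))
```

```text
t 10.33 pos [ 454.  -253.3  185.9] rot [-3.139e+00  2.000e-03  2.050e-01] q [-0.66  0.37  1.6   0.    1.17  0.71] F [-0.1  0.2  0.1] grip 0.2
shift units [-0.09  0.24  0.7 ] turn units [-0.04  0.03 -0.  ]
[(array([264.3, 152. ]), [260, 148, 10, 9, 79]), (array([197.8, 159.3]), [193, 155, 11, 10, 85]), (array([241.3, 173.9]), [236, 170, 11, 9, 88]), (array([ 45.1, 265.2]), [0, 231, 103, 73, 3483])]
```

View pics/p5.png

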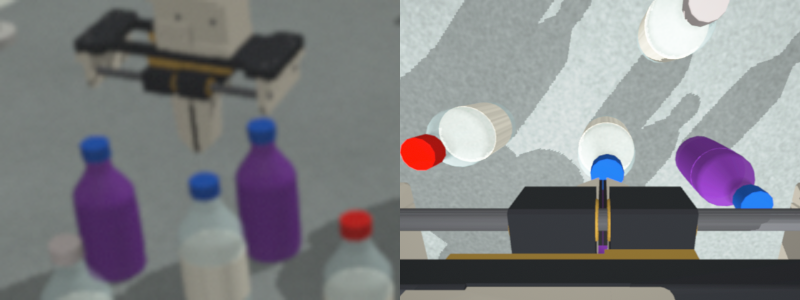

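The fingertips sit above the clear bottle's blue cap (scene pixel (241,174), unmoved). Lowering the last bit.

Request:
step_arm(moves=[-0.05,0.25,0.35,0,0,0,1,0,0,0.35,0,0,0,1,0,0,0,0,0,0,1,0,0,0,0,0,0,1])

```text
time: 10.77
tool_pos: [454.9, -259.6, 172.2]
tcp_rot: [-3.142, -0.0, 0.205]
contact_force: [0.2, -0.7, -0.7]
grip_width: 0.2
```

Request:
step_arm(moves=[0,0,0,0,0,0,1,0,0,0,0,0,0,1,0,0,0,0,0,0,1,0,0,0,0,0,0,1,0,0,0,0,0,0,1,0,0,0,0,0,0,1,0,0,0,0,0,0,1,0,0,0,0,0,0,1])

```text
time: 11.43
tool_pos: [455.1, -259.8, 172.6]
tcp_rot: [3.141, -0.001, 0.204]
contact_force: [0.4, -0.4, -0.7]
grip_width: 0.3
```

Run:
```python
from h import *
to((453.2,-258.3,172))
```

```text
t 11.43 pos [ 455.1 -259.8  172.6] rot [ 3.141e+00 -1.000e-03  2.040e-01] q [-0.67  0.39  1.61  0.    1.14  0.7 ] F [ 0.4 -0.4 -0.7] grip 0.3
shift units [-0.08 -0.09  0.03] turn units [ 0.   -0.01 -0.  ]
```

Request:
step_arm(moves=[0,0,0,0,0,0,1,0,0,0,0,0,0,1,0,0,0,0,0,0,1,0,0,0,0,0,0,1,0,0,0,0,0,0,1,0,0,0,0,0,0,1,0,0,0,0,0,0,1,0,0,0,0,0,0,1])

```text
time: 12.1
tool_pos: [455.1, -259.8, 172.6]
tcp_rot: [3.141, -0.001, 0.204]
contact_force: [-0.3, 0.9, 0.7]
grip_width: 0.2
```

Request:
step_arm(moves=[0,0,0,0,0,0,1,0,0,0,0,0,0,1,0,0,0,0,0,0,1,0,0,0,0,0,0,1,0,0,0,0,0,0,1,0,0,0,0,0,0,1,0,0,0,0,0,0,1,0,0,0,0,0,0,1])

```text
time: 12.77
tool_pos: [455.1, -259.8, 172.6]
tcp_rot: [3.141, -0.001, 0.204]
contact_force: [0.8, -0.5, 0.2]
grip_width: 0.3
```

Request:
step_arm(moves=[0,0,-0.8,0,0,0,1,0,0,-0.9,0,0,0,1,0,0,-0.9,0,0,0,1,0,0,0,0,0,0,1])

```text
time: 13.1
tool_pos: [454.3, -259.3, 225.2]
tcp_rot: [-3.139, 0.002, 0.204]
contact_force: [0.6, -0.4, 0.6]
grip_width: 0.2
```

Run:
```python
from h import *
to((597,268,180))
c=[]
for n in("scene","top"):
    im=capture(n)
    print(n,blobs(im,(105,150,90),(122,255,255)))
    b=(160,100,320,220)if n=="scene" else (330,140,520,340)
    c.append(cv2.resize(im[b[1]:b[3],b[0]:b[2]],(400,300))[:,:,::-1])
cv2.imwrite("pics/p6.png",np.hstack(c))
```

```text
t 13.10 pos [ 454.3 -259.3  225.2] rot [-3.139e+00  2.000e-03  2.040e-01] q [-0.67  0.34  1.53  0.    1.27  0.7 ] F [ 0.6 -0.4  0.6] grip 0.2
shift units [ 12.34 -24.36   2.3 ] turn units [-0.04  0.03 -0.  ]
scene [(array([264.3, 152. ]), [260, 148, 10, 9, 79]), (array([197.8, 159.2]), [193, 155, 11, 10, 84]), (array([241.3, 173.9]), [236, 170, 11, 9, 88]), (array([ 45.4, 265. ]), [0, 231, 104, 73, 3437])]
top [(array([534.4, 123.4]), [494, 77, 80, 94, 4578]), (array([433.5, 313.6]), [427, 309, 12, 12, 89])]
```

View pics/p6.png

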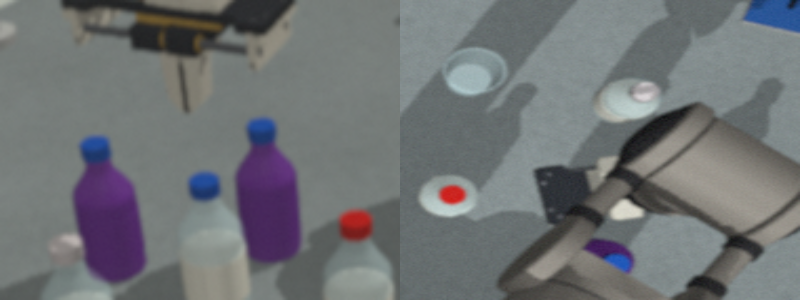

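Bottles unmoved. Held still over the cap for a little over 2 s, and now up. On to the pan.

Request:
step_arm(moves=[0.3,-0.9,-0.05,0,0,0,1,0.3,-0.95,-0.05,0,0,0,1,0.3,-0.95,-0.05,0,0,0,1,0.3,-0.95,-0.05,0,0,0,1,0.3,-0.95,-0.05,0,0,0,1,0.3,-0.95,-0.05,0,0,0,1,0.3,-0.95,-0.05,0,0,0,1,0.3,-0.95,-0.05,0,0,0,1])

```text
time: 13.87
tool_pos: [465.5, -96.3, 220.4]
tcp_rot: [-3.126, 0.018, 0.197]
contact_force: [0.5, 0.8, -0.7]
grip_width: 0.7
```

Request:
step_arm(moves=[0.3,-0.95,-0.05,0,0,0,1,0.3,-0.95,-0.05,0,0,0,1,0.3,-0.95,-0.05,0,0,0,1,0.3,-0.95,-0.05,0,0,0,1,0.3,-0.95,-0.05,0,0,0,1,0.3,-0.95,-0.05,0,0,0,1,0.3,-0.95,-0.05,0,0,0,1,0.3,-0.95,-0.05,0,0,0,1])

```text
time: 14.53
tool_pos: [477.6, 71.1, 219.6]
tcp_rot: [-3.119, 0.035, 0.197]
contact_force: [-0.3, 0.5, -0.2]
grip_width: 0.5
```

Run:
```python
from h import *
to((510,245,225))
```

```text
t 14.53 pos [477.6  71.1 219.6] rot [-3.119  0.035  0.197] q [-0.02  0.29  1.62  0.01  1.27  1.35] F [-0.3  0.5 -0.2] grip 0.5
shift units [ 3.28 -8.22 -0.2 ] turn units [-0.32  0.51 -0.01]
```

Request:
step_arm(moves=[0.35,-0.9,0,-0.1,0.15,0,1,0.35,-0.9,0,-0.1,0.15,0,1,0.35,-0.9,0,-0.05,0.1,0,1,0.35,-0.9,0,0,0.05,0,1,0.35,-0.9,0,0,0,0,1,0.35,-0.9,0,0,0,0,1,0.35,-0.8,0,0,0,0,1,0,0,0,0,0,0,1])

```text
time: 15.2
tool_pos: [496.5, 211.5, 208.4]
tcp_rot: [-3.136, 0.02, 0.199]
contact_force: [-0.1, -0.9, 0.4]
grip_width: 0.6
```

Run:
```python
from h import *
to((597,268,150))
im=capture("wrist");cv2.imwrite("pics/w7.png",im[:,:,::-1])
```

```text
t 15.20 pos [496.5 211.5 208.4] rot [-3.136  0.02   0.199] q [0.26 0.39 1.5  0.01 1.27 1.63] F [-0.1 -0.9  0.4] grip 0.6
shift units [ 5.54 -1.76  2.82] turn units [-0.08  0.29 -0.  ]
```

View pics/w7.png

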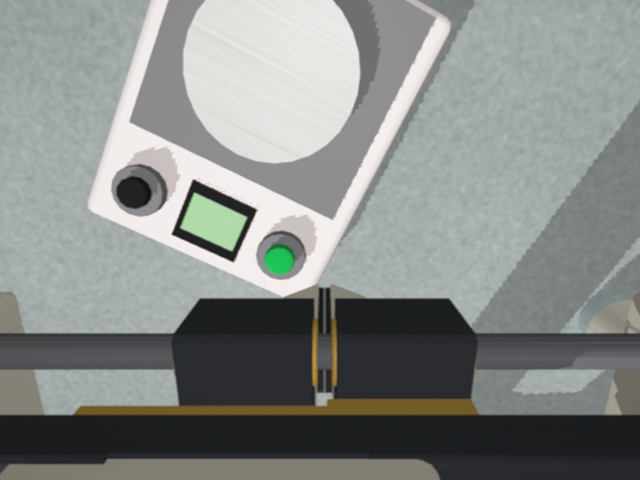

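Wrist view: the pan is cut at the top edge (centre about (271,75)), the green button (280,260) and black button (133,192) are both up. I fit the pan's rim as a circle in world coordinates.

Run:
```python
from h import *
from scipy.optimize import least_squares
im=cv2.imread("pics/w7.png");g=cv2.cvtColor(im,6)
m=cv2.inRange(g,190,255);m[:, :150]=0;m[175:]=0;m[:,375:]=0
n,l,s,c=cv2.connectedComponentsWithStats(m);i=l[75,271];k=(l==i).astype('u1');print(s[i])
c=max(cv2.findContours(k,0,1)[0],key=cv2.contourArea)[:,0]
c=c[c[:,1]>3]
P=np.array([plane("wrist",p,79)[:2] for p in c])
r=least_squares(lambda q:np.hypot(*(P-q[:2]).T)-q[2],[597,268,60],loss='soft_l1')
print(r.x,np.abs(r.fun).max(),len(P))
for g in((280,260),(133,192)):print(plane("wrist",g,81))
```

```text
[  183     0   177   163 24110]
[596.20734564 267.27856609  59.1170643 ] 0.5818979319057291 386
[465.88199506 239.18473345  81.        ]
[496.53350548 353.47527616  81.        ]
```

Request:
step_arm(moves=[0.9,-0.3,0.2,-0.05,0.15,0,1,0.9,-0.3,0.4,0,0.1,0,1,0.9,-0.3,0.4,0,0,0,1,0.9,-0.3,0.5,0,0,0,1,0.9,-0.3,0.5,0,0,0,1,0.7,-0.2,0.5,0,0,0,1,0,0,0,0,0,0,1,0,0,0,0,0,0,1])

```text
time: 15.92
tool_pos: [590.8, 257.0, 148.1]
tcp_rot: [3.138, 0.016, 0.196]
contact_force: [0.5, -0.7, -0.2]
grip_width: 0.7
```

Run:
```python
from h import *
to((596.5,267.6,101))
```

```text
t 15.92 pos [590.8 257.  148.1] rot [3.138 0.016 0.196] q [ 0.29  0.63  1.26 -0.    1.26  1.67] F [ 0.5 -0.7 -0.2] grip 0.7
shift units [ 0.42 -0.48  2.35] turn units [0.05 0.22 0.  ]
```

Request:
step_arm(moves=[0.4,-0.45,0.3,0.05,0.2,0,1,0,0,0.6,0,0,0,1,0,0,0.5,0,0,0,1,0,0,0,0,0,0,1])

```text
time: 16.25
tool_pos: [596.2, 266.0, 119.5]
tcp_rot: [-3.141, -0.001, 0.194]
contact_force: [-0.9, -0.4, 0.2]
grip_width: 0.7
```

Run:
```python
from h import *
to((596.5,267.6,101))
```

```text
t 16.25 pos [596.2 266.  119.5] rot [-3.141e+00 -1.000e-03  1.940e-01] q [0.3  0.67 1.28 0.   1.19 1.68] F [-0.9 -0.4  0.2] grip 0.7
shift units [ 0.03 -0.08  0.93] turn units [-0.   -0.01  0.  ]
```

Request:
step_arm(moves=[0,-0.05,0.5,0,0,0,1,0,0,0.4,0,0,0,1,0,0,0,0,0,0,1,0,0,0,0,0,0,1])

```text
time: 16.58
tool_pos: [595.5, 267.1, 101.0]
tcp_rot: [-3.141, -0.002, 0.194]
contact_force: [0.0, -0.9, -0.2]
grip_width: 0.3
```

Run:
```python
from h import *
to((596.5,267.6,101))
im=capture("scene");cv2.imwrite("pics/s8.png",im[:,:,::-1])
```

```text
t 16.58 pos [595.5 267.1 101. ] rot [-3.141e+00 -2.000e-03  1.940e-01] q [0.3  0.68 1.31 0.   1.15 1.68] F [ 0.  -0.9 -0.2] grip 0.3
shift units [ 0.05 -0.01 -0.  ] turn units [-0.01 -0.03  0.  ]
```

View pics/s8.png

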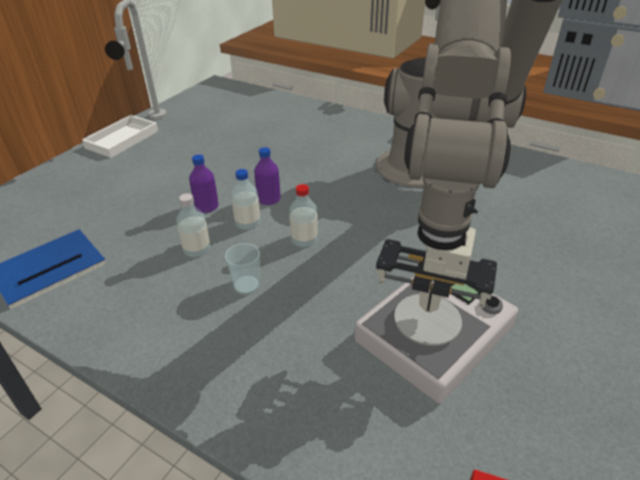

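The fingertips at (430,308) point at the middle of the pan, about 22 mm above it, and everything else is in place. Holding.

Request:
step_arm(moves=[0,0,0,0,0,0,1,0,0,0,0,0,0,1,0,0,0,0,0,0,1,0,0,0,0,0,0,1,0,0,0,0,0,0,1,0,0,0,0,0,0,1,0,0,0,0,0,0,1,0,0,0,0,0,0,1])

```text
time: 17.3
tool_pos: [596.6, 267.4, 103.0]
tcp_rot: [-3.141, -0.006, 0.194]
contact_force: [0.9, -0.3, 0.6]
grip_width: 0.4
```

Request:
step_arm(moves=[0,0,0,0,0,0,1,0,0,0,0,0,0,1,0,0,0,0,0,0,1,0,0,0,0,0,0,1,0,0,0,0,0,0,1,0,0,0,0,0,0,1,0,0,0,0,0,0,1,0,0,0,0,0,0,1])

```text
time: 17.97
tool_pos: [596.6, 267.4, 102.9]
tcp_rot: [-3.141, -0.005, 0.194]
contact_force: [0.1, -0.3, -0.4]
grip_width: 0.1
```

Request:
step_arm(moves=[0,0,0,0,0,0,1,0,0,0,0,0,0,1,0,0,0,0,0,0,1,0,0,0,0,0,0,1,0,0,0,0,0,0,1,0,0,0,0,0,0,1,0,0,0,0,0,0,1,0,0,0,0,0,0,1])

```text
time: 18.63
tool_pos: [596.6, 267.4, 102.9]
tcp_rot: [-3.141, -0.005, 0.194]
contact_force: [-0.4, -0.4, 0.3]
grip_width: 0.1
```

Run:
```python
from h import *
to((596.5,267.6,101))
print(close_job())
```

```text
t 18.63 pos [596.6 267.4 102.9] rot [-3.141 -0.005  0.194] q [0.3  0.68 1.3  0.   1.15 1.68] F [-0.4 -0.4  0.3] grip 0.1
shift units [-0.   -0.01  0.1 ] turn units [-0.01 -0.08  0.  ]
the job is handed in; nothing more can be done
None
```

The demonstration is done and handed in at 18.6 s: tare pressed and released, then the blue cap pointed at, then the pan. The arm finished still pointing at the pan.

- **Tare:** with closed fingers I pressed the green button until it bottomed out, and a picture afterwards showed it back up. My last press step was harder than needed. The wrist force reached about 97 N, below the 120 N limit but far above the 4 N the button takes. I read the full travel from the fingertip height and the sharp rise in force, since the button's own position is not reported.
- **Blue cap:** I chose the clear bottle over the two purple look-alikes. The fingertips stood about 22 mm above its cap, within about 2 mm of its measured centre, for a little over 2 s, near the short end of two to three seconds. The bottles looked unmoved in the scene pictures taken before and after.
- **Pan:** the fingertips ended about 24 mm above the pan, less than 1 mm from its measured centre (596.5, 267.6). They held there about 2.1 s before hand-in, with no contact force beyond sensor noise. The black power button was not touched and was up when last clearly seen, in the wrist picture just before the final move over the pan.

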